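# Up-end the blue column against the stop

### The arm

A 6-joint arm with a two-finger parallel gripper is mounted at the origin on the work surface. World frame = base frame: x ahead of the robot, y to its left, z up, the work surface at z = 0. Lengths are in m, angles in rad, forces in N, time in s.
With the tool pointing down it reaches from about 0.325 to 0.75 m from the base axis. Payload 7.6 kg.
Tool frame: the origin (TCP) lies midway between the tips of the shut fingers; the grasp point (between the pads) lies 19 mm behind it; z points along the fingers, y is the direction in which the jaws open and shut (so a half turn about z gives the same grasp; the last joint's range is limited). The gripper opens to 85 mm and grips with 20 to 120 N. Pads are 22 mm wide; open, the fingers measure 114 mm over their backs; the gripper's body (76 mm by 85 mm) begins 54 mm behind the grasp point. The pads swing forward as they close: fully open they stand 13 mm farther back than shut.
Start: joints at [-1.283, 0.052, 1.401, -0, 1.689, -0.07], TCP at [0.184, -0.492, 0.231] pointing down, gripper open.
Joint ranges: [-2.9, 2.9], [-0.91, 2.17], [0.12, 2.37], [-1.06, 4.2], [0.26, 2.73], [-2.93, 2.93]. Speed limits (rad/s): [2.57, 2.57, 3.01, 3.14, 3.14, 3.14].

### API

Orientations are given as [roll, pitch, yaw] about the fixed x, y, z axes, in that order (R = Rz(yaw) Ry(pitch) Rx(roll)).
In Python, from rig import bot, read_camera, camera_info, spot_in, cut_out, landmark_of gives the robot as it stands. The module is installed in compiled form; this text tells all that it offers.
- The arm moves only by the tool step_arm, never from a script. Its argument "commands" is a list of rows, each a list of 2 entries, a list of its own where there are three numbers: the shift along the tool's x, y, z in units of 300 mm (1.0 is 300 mm), then the turn, a rotation vector about the tool's x, y, z in units of 180 degrees (1.0 is 180 degrees). In form: [[[tx, ty, tz], [wx, wy, wz]], ...]. A call has 1 to 8 rows; each row is the pose to reach, as a shift and turn from the pose commanded when the call began, along the tool's axes at that moment, turning the shorter way round; what a row does not reach only later rows make up. A row lasts 1/8 s, in which the tool goes at most 62.5 mm and 10.7 degrees, less where a joint would pass 70% of its speed; a pose out of reach is approached as far as the arm can. A call with a number of a shift or a turn outside -1 to 1 is refused whole. A call with a gripper value outside its range is refused whole. "claw" is the closure, from 0 (fully open) to 1 (shut), set as the call begins (left out, the last holds). The fingers move at their own pace and stop on an object; "grip_force" is the grip in N (left out, the last holds). Time passes only in rows, so rows that repeat a pose let the fingers close. It gives the time, the measured TCP pose, the force and the opening at its end, in the units of the state.
- bot.observe(): the state, without advancing time (a new reading comes with each control period).
- read_camera(name): name is "scene" or "top" or "wrist"; returns (picture, depth): 384x512x3 uint8, red, green, blue; 384x512 float32, m along the optical axis (not along the pixel's ray), 0 where there is no reading.
- camera_info(name): a dict with "fx", "fy", "cx", "cy" (pixels), "R" (3x3) and "t" (3): a world point X has camera coordinates R X + t; the wrist camera has in their place "T_tool_cam" (4x4, takes a point from camera to tool coordinates, whose origin is the TCP and whose axes are the flange's). Camera axes: x right, y down, z forward; pixel columns grow to the right and rows downward; lengths in m; the calibration is good to about 2 mm. A picture is of the moment at which its call begins: read the wrist's pose just before it. camera_info takes no time and is no camera call.
- bot.close_job(): hands the job in, once; it reports no verdict.
Trained networks look in the newest picture that a camera, given by its name, has taken for a name from the list of things; names that differ only in an ending like _2 or _b are one class to them, and where a whole thing is asked for, a point or a joint stands for the part that bears it (a point fixed in the world has none). Each returns a list of dicts, best first, with "score" (0 to 1); they miss things now and then, are a little off and sometimes report something else, mostly with a low value. They report only what shows in the picture. A call takes as long as a camera call.
- spot_in(camera, query): "box" ([left, top, right, bottom] in pixels, round what is visible of it).
- cut_out(camera, query): "region" (384x512 bool, what is visible of it) and "box" ([left, top, right, bottom] in pixels, round what is visible of it).
- landmark_of(camera, query): "location" ([column, row] in pixels: a listed point, or the origin of a listed thing).
The state is a dict: "clock": time; "joint_positions": joint angles; "qvel": joint speeds; "joint_efforts": joint torques, N m; "ee_pos": TCP position; "eef_rot": TCP orientation; "force": force on the tool from outside, world axes, zero at the start; "torque": the same for the moment, N m; "opening": finger opening in m.
Only numpy, scipy, OpenCV 4.12 (cv2) and the standard library are available. Lean on these libraries where they do the work, as an engineer would, in place of code of your own. Each camera call takes 0.05 s, during which the arm holds its last target.

### The job

Stand the blue column upright on the dark plate: slide it along the plate until its foot, the end facing the yellow stop, butts against the stop, then tip it up about that end by raising the other, keeping the foot down on the plate the whole time. Leave it standing on its foot close against the yellow stop, let go of it, and leave the grey column lying where it is.

Things in the scene. Friction and masses are not known exactly. Their poses are not given: they have to be found in the camera images.
- blue_column: The column to raise: blue closed tube, diameter 44 mm, length 150 mm, about 0.5 kg, a 22 mm aluminium band near the foot, a thin aluminium ring at the top end. It lies on the plate, free to roll, square to the stop within 9 degrees, foot 10 to 45 mm short of it. Origin: middle of its axis; x runs along the tube from foot to top. Held lightly (below 10 N) across the tube, it swivels between the fingers.
- blue_foot (a point): Centre of the blue column's foot face (the banded end, the one towards the stop), 75 mm from the middle; the opposite end is the one to raise.
- grey_column: A bystander of the same shape and size, grey instead of blue, lying beside the blue one on the same plate (about 170 mm between their axes, on either side). Same origin and axes. Leave it alone.
- fixture: Fixed dark steel plate, 280 x 360 mm, 12 mm thick, with a fixed yellow stop bar across it, its flat face 320 mm long and 52 mm high above the plate. Origin: under the middle of that face, at bench level (plate top at z = 12 mm); x points level from the lying columns into the stop (face in the plane x = 0), y runs along the face. Flush against it, a standing column's axis is at x = -22 mm.

How it is judged:
By the outcome, as a careful person would: the job done as asked, in the order asked, and still so for the second after the job is handed in, with the robot touching nothing.
It also fails if it takes over 45 s, if anything falls off the work surface, if the arm or the gripper's body presses on something with over 40 N, if the wrist force passes 120 N, or if a joint passes its speed limit or range.

## Working session

There is one attempt and no reset: what is moved stays moved. The work goes in short steps, Python scripts to look and compute and a tool call to move; the robot and the scene stay as the last step left them, time stands still between calls to the robot, and variables do not carry over. Pictures are saved under pics/ and viewed, and the job is handed in when it is done.

Besides the shell and the picture viewer there is one more tool, called after "Request:" as name(argument=value, ...) on one line, values as JSON. step_arm: Moves the arm, as the interface text tells. Shifts and turns lie within -1 to 1; 1 stands for 300 mm of shift or 180 degrees of turn. Its arguments: {"type":"object","properties":{"commands":{"type":"array","items":{"type":"array"}},"claw":{"type":"number"},"grip_force":{"type":"number"}},"required":["commands"]}

```bash
mkdir -p pics; cat > h.py <<'E'
import numpy as np, cv2
from rig import bot, read_camera, camera_info, spot_in, cut_out, landmark_of
from scipy.spatial.transform import Rotation as Ro
np.set_printoptions(precision=4,suppress=True)
def snap(cam,name):
    s=bot.observe(); p,d=read_camera(cam); cv2.imwrite('pics/'+name+'.png',p[:,:,::-1]); return s,p,d
def campose(cam,s):
    ci=camera_info(cam)
    if 'R' in ci:
        R=np.array(ci['R']).T; t=-R@np.array(ci['t'])
    else:
        T=np.array(ci['T_tool_cam']); Rt=Ro.from_euler('xyz',s['eef_rot']).as_matrix()
        R=Rt@T[:3,:3]; t=Rt@T[:3,3]+np.array(s['ee_pos'])
    return ci,R,t
def ray(cam,s,u,v):
    ci,R,t=campose(cam,s); return t,R@np.array([(u-ci['cx'])/ci['fx'],(v-ci['cy'])/ci['fy'],1])
def cloud(cam,s,d):
    ci,R,t=campose(cam,s); v,u=np.mgrid[:384,:512]
    P=np.stack([(u-ci['cx'])/ci['fx']*d,(v-ci['cy'])/ci['fy']*d,d],-1)
    P=P@R.T+t; P[d<=0]=np.nan; return P
E
python3 - <<'E'
from h import *
s=bot.observe(); print(s)
for c in ['scene','top']:
    s,p,d=snap(c,c+'0'); P=cloud(c,s,d)
    for q in ['blue_column','grey_column','fixture']:
        for r in cut_out(c,q)[:2]:
            X=P[r['region']]; X=X[~np.isnan(X[:,0])]
            print(c,q,round(r['score'],2),r['box'],np.median(X,0),np.percentile(X,[1,99],axis=0))
    for q in ['blue_foot','blue_column','fixture','grey_column']: 
        for r in landmark_of(c,q)[:2]:
            u,v=r['location'];print(c,q,round(r['score'],2),r['location'],P[int(v),int(u)])
E
```

```text
{'clock': 0.0, 'joint_positions': array([-1.2833,  0.0529,  1.4017,  0.    ,  1.6886, -0.0703]), 'qvel': array([-0.0003, -0.0016, -0.0007, -0.0003,  0.0002, -0.0005]), 'joint_efforts': array([ -0.0004, -38.1666, -36.0189,  -0.0001,   0.0061,  -0.    ]), 'ee_pos': array([ 0.1838, -0.4914,  0.2305]), 'eef_rot': array([-3.14  , -0.0001,  0.3578]), 'force': array([ 0.2325, -0.4515,  0.5622]), 'torque': array([-0.0122, -0.0433, -0.0041]), 'opening': 0.08526351800730982}
scene blue_column 0.96 [154.6, 169.2, 214.6, 235.5] [ 0.5181 -0.0912  0.052 ] [[ 0.4285 -0.1229  0.0127]
 [ 0.5779 -0.0278  0.0579]]
scene grey_column 0.74 [217.6, 139.6, 289.3, 190.5] [0.5609 0.0655 0.0505] [[0.4759 0.0429 0.0124]
 [0.6411 0.1323 0.0644]]
scene fixture 0.56 [110.0, 133.0, 344.2, 305.4] [ 0.5983 -0.0538  0.0131] [[ 0.3921 -0.2026  0.0021]
 [ 0.7103  0.1744  0.0656]]
scene blue_foot 0.97 [202.6, 224.6] [ 0.5724 -0.108   0.0474]
scene blue_column 0.76 [181.0, 202.5] [ 0.5127 -0.0939  0.0544]
scene fixture 0.96 [257.6, 224.8] [ 0.6429 -0.0447  0.0324]
scene grey_column 0.79 [252.3, 167.7] [0.5595 0.0609 0.0486]
top blue_column 0.67 [296.7, 216.5, 350.3, 314.4] [ 0.4995 -0.0785  0.0545] [[ 0.4283 -0.12    0.0135]
 [ 0.5725 -0.0408  0.0595]]
top grey_column 0.59 [204.1, 182.0, 242.9, 282.5] [0.548  0.0765 0.0547] [[0.4781 0.0515 0.0403]
 [0.6222 0.1034 0.0596]]
top fixture 0.74 [147.8, 136.4, 398.1, 348.7] [ 0.545  -0.0095  0.0138] [[ 0.3891 -0.1922  0.0105]
 [ 0.7017  0.1799  0.067 ]]
top blue_foot 0.68 [337.2, 217.8] [ 0.5729 -0.0992  0.0582]
top blue_foot 0.44 [286.2, 190.2] [ 0.6247 -0.0233  0.0144]
top blue_column 0.94 [325.1, 266.7] [ 0.4981 -0.0789  0.0568]
top fixture 0.68 [285.5, 190.4] [ 0.6248 -0.0216  0.014 ]
top grey_column 0.47 [288.9, 190.8] [ 0.6249 -0.0266  0.0135]
```

View pics/top0.png

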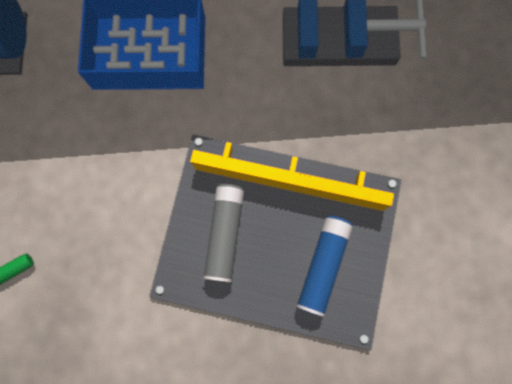

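View pics/scene0.png

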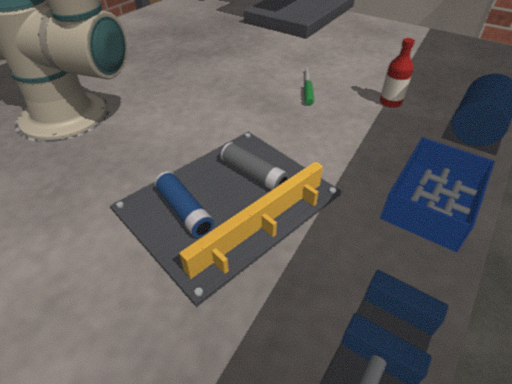

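```bash
cat > fit.py <<'E'
from h import *
def masks(p):
    hsv=cv2.cvtColor(p,cv2.COLOR_RGB2HSV)
    Y=cv2.inRange(hsv,(18,150,120),(32,255,255))>0
    return Y
def fit(cam):
    s,p,d=snap(cam,cam+'_f'); P=cloud(cam,s,d)
    Y=masks(p); X=P[Y&~np.isnan(P[...,0])]; 
    T=X[(X[:,2]>0.055)&(X[:,2]<0.075)]
    xy=T[:,:2].astype(np.float32); r=cv2.minAreaRect(xy); print(cam,'yellow',len(T),'z',np.median(T[:,2]),r)
    c=xy.mean(0); u=np.linalg.svd(xy-c,full_matrices=False)[2]; a=u[0]*np.sign(u[0][1]); n=np.array([a[1],-a[0]])
    q=(xy-c)@n; l=(xy-c)@a
    print(' normal',n,'ang',np.degrees(np.arctan2(n[1],n[0])),'c',c,'q pct',np.percentile(q,[1,5,50,95,99]),'l',l.min(),l.max())
    for nm in ['blue_column','grey_column']:
        R=cut_out(cam,nm)
        if not R: print(nm,'none'); continue
        X=P[R[0]['region']]; X=X[(X[:,2]>0.035)&(X[:,2]<0.075)]
        xy=X[:,:2]; m=np.median(xy,0); xy=xy[np.linalg.norm(xy-m,axis=1)<0.09]
        # ridge: fit cylinder axis w/ known radius
        from scipy.optimize import least_squares
        Z=X[np.linalg.norm(X[:,:2]-m,axis=1)<0.09]
        def f(v):
            th,o,h=v; b=np.array([-np.sin(th),np.cos(th)]); return np.hypot((Z[:,:2]-m)@b-o,Z[:,2]-h)-0.022
        v=least_squares(f,[np.arctan2(n[1],n[0]),0,0.034],loss='soft_l1',f_scale=0.002).x
        th,o,h=v; ax=np.array([np.cos(th),np.sin(th)]); b=np.array([-ax[1],ax[0]])
        t=(Z[:,:2]-m)@ax; lo,hi=np.percentile(t,[0.5,99.5]); 
        print(' ',nm,'ang',np.degrees(th),'z',h,'rms',np.std(f(v)),'ends',m+o*b+lo*ax,m+o*b+hi*ax,'len',hi-lo,'mid',m+o*b+(lo+hi)/2*ax)
if __name__=='__main__':
    import sys
    for c in sys.argv[1:] or ['top','scene']: fit(c)
E
python3 fit.py; python3 -c "
from h import *
print(camera_info('wrist')); print(bot.observe()['clock'])"
```

```text
top yellow 2805 z 0.0654263749890922 ((0.6347343921661377, -0.027204811573028564), (0.32009759545326233, 0.021385304629802704), 77.19268035888672)
 normal [ 0.975  -0.2222] ang -12.836063 c [ 0.6333 -0.0288] q pct [-0.0093 -0.0089 -0.0001  0.0098  0.0107] l -0.15817446 0.16192254
  blue_column ang -19.36958341491909 z 0.03554636335774502 rms 0.0010673738381704273 ends [ 0.4303 -0.0559] [ 0.5703 -0.1051] len 0.14835904469672545 mid [ 0.5003 -0.0805]
  grey_column ang -7.2399602005095325 z 0.035455017010379467 rms 0.0011002394087231708 ends [0.4772 0.0877] [0.6235 0.0691] len 0.14754727943197668 mid [0.5503 0.0784]
scene yellow 2064 z 0.06428655522598054 ((0.6364433169364929, -0.028604254126548767), (0.3182511627674103, 0.021620286628603935), 77.00665283203125)
 normal [ 0.9746 -0.2238] ang -12.930084 c [ 0.6338 -0.0489] q pct [-0.0121 -0.0109  0.0007  0.0077  0.0081] l -0.13873564 0.17950949
  blue_column ang -19.494493215835426 z 0.03441205978067472 rms 0.0027852091787237713 ends [ 0.4327 -0.0561] [ 0.5736 -0.106 ] len 0.1495113079446411 mid [ 0.5031 -0.081 ]
  grey_column ang -7.589523561389322 z 0.034472219636730916 rms 0.00279860390912183 ends [0.4793 0.088 ] [0.6454 0.0658] len 0.16758309444014102 mid [0.5624 0.0769]
{'fx': 344.3431656444665, 'fy': 344.3431656444665, 'cx': 251.02574592510234, 'cy': 194.17234266587928, 'T_tool_cam': array([[ 0.0007, -0.9552, -0.296 ,  0.0759],
       [ 1.    ,  0.001 , -0.0008,  0.0004],
       [ 0.0011, -0.296 ,  0.9552, -0.1416],
       [ 0.    ,  0.    ,  0.    ,  1.    ]])}
1.1
```

```bash
cat > mv.py <<'E'
from h import *
def R_of(az,tilt): return (Ro.from_euler('z',az,degrees=True)*Ro.from_euler('y',-tilt,degrees=True)*Ro.from_euler('x',180,degrees=True))
def rel(p,Rt,s=None,ref=None):
    """ref: (pos,Rotation) commanded pose; else measured"""
    if ref is None:
        s=s or bot.observe(); ref=(np.array(s['ee_pos']),Ro.from_euler('xyz',s['eef_rot']))
    R0=ref[1]; sh=R0.inv().apply(np.array(p)-ref[0])/0.3; w=(R0.inv()*Rt).as_rotvec()/np.pi
    return np.round(sh,4).tolist(),np.round(w,4).tolist()
def log():
    s=bot.observe(); import json
    open('log.txt','a').write(json.dumps([list(map(float,s['joint_positions'])),list(map(float,s['ee_pos'])),list(map(float,s['eef_rot']))])+'\n')
    print('t',s['clock'],'q',s['joint_positions'],'p',s['ee_pos'],'r',np.degrees(s['eef_rot']),'F',s['force'],'op',s['opening'])
    return s
E
python3 - <<'E'
from mv import *
log()
c=-19.4; foot=np.array([.572,-.1057]); a=np.array([np.cos(np.radians(c)),np.sin(np.radians(c))])
for tilt in [40,50]:
    G=np.r_[foot-.12*a,.036]; R=R_of(c,tilt); z=R.as_matrix()[:,2]
    for b in [.021,-.07]:
        p=G+b*z; print(tilt,p,rel(p,R))
print('mid', rel([.40,-.2,.25],R_of(c,20)))
E
```

```text
t 1.1 q [-1.2833  0.0522  1.4007  0.      1.6886 -0.0703] p [ 0.1839 -0.4918  0.2313] r [179.9951  -0.0001  20.5012] F [ 1.0181  0.2148 -0.0989] op 0.08530107362050736
40 [ 0.4715 -0.0703  0.0199] ([1.3901, -0.9801, 0.7046], [-0.0773, 0.213, 0.2125])
40 [ 0.4164 -0.0509  0.0896] ([1.2405, -1.1051, 0.4722], [-0.0773, 0.213, 0.2125])
50 [ 0.474  -0.0712  0.0225] ([1.3967, -0.9745, 0.696], [-0.0966, 0.2662, 0.2072])
50 [ 0.4082 -0.048   0.081 ] ([1.2184, -1.1236, 0.501], [-0.0966, 0.2662, 0.2072])
mid ([1.0153, -0.6587, -0.0623], [-0.0387, 0.1066, 0.2194])
```

Request:
step_arm(commands=[[[1.0,-0.65,-0.05],[-0.038,0.107,0.219]],[[1.0,-0.65,-0.05],[-0.038,0.107,0.219]],[[1.0,-0.65,-0.05],[-0.038,0.107,0.219]],[[1.0,-0.65,-0.05],[-0.038,0.107,0.219]],[[1.0,-0.65,-0.05],[-0.038,0.107,0.219]],[[1.0,-0.65,-0.05],[-0.038,0.107,0.219]],[[1.0,-0.65,-0.05],[-0.038,0.107,0.219]],[[1.0,-0.65,-0.05],[-0.038,0.107,0.219]]], claw=0, grip_force=30)

```text
clock: 2.1
ee_pos: [0.3964, -0.2042, 0.2463]
eef_rot: [-3.14, -0.35, -0.337]
force: [0.6, 0.0, 0.3]
opening: 0.0855
```

```bash
python3 - <<'E'
from mv import *
log()
c=-19.4; foot=np.array([.572,-.1057]); a=np.array([np.cos(np.radians(c)),np.sin(np.radians(c))])
for tilt in [40,50]:
    G=np.r_[foot-.12*a,.036]; R=R_of(c,tilt); z=R.as_matrix()[:,2]
    for b in [.021,-.07]:
        p=G+b*z; print(tilt,p,rel(p,R))
E
```

```text
t 2.1 q [-0.6202 -0.4645  1.8484  0.0986  1.4221  1.2895] p [ 0.3964 -0.2042  0.2463] r [-179.8948  -20.0278  -19.3244] F [0.5821 0.0314 0.3125] op 0.08551833898519004
40 [ 0.4715 -0.0703  0.0199] ([-0.1752, -0.5027, 0.7402], [-0.0008, 0.111, 0.0003])
40 [ 0.4164 -0.0509  0.0896] ([-0.2788, -0.5035, 0.4551], [-0.0008, 0.111, 0.0003])
50 [ 0.474  -0.0712  0.0225] ([-0.1642, -0.5027, 0.7351], [-0.0008, 0.1665, 0.0002])
50 [ 0.4082 -0.048   0.081 ] ([-0.3157, -0.5035, 0.4723], [-0.0008, 0.1665, 0.0002])
```

Request:
step_arm(commands=[[[-0.31,-0.503,0.42],[0,0.165,0]],[[-0.31,-0.503,0.42],[0,0.165,0]],[[-0.31,-0.503,0.42],[0,0.165,0]],[[-0.31,-0.503,0.42],[0,0.165,0]],[[-0.31,-0.503,0.42],[0,0.165,0]],[[-0.31,-0.503,0.42],[0,0.165,0]]])

```text
clock: 2.85
ee_pos: [0.4585, -0.0407, 0.1151]
eef_rot: [3.125, -0.831, -0.339]
force: [-0.7, 0.2, 0.1]
opening: 0.0852
```

```bash
python3 - <<'E'
from mv import *
log()
c=-19.4; foot=np.array([.572,-.1057]); a=np.array([np.cos(np.radians(c)),np.sin(np.radians(c))])
for tilt in [40,50]:
    G=np.r_[foot-.12*a,.036]; R=R_of(c,tilt); z=R.as_matrix()[:,2]
    for b in [.021,-.07]:
        p=G+b*z; print(tilt,p,rel(p,R))
s,p,d=snap('wrist','w1')
E
cat > fk.py <<'E'
import json,numpy as np
from scipy.optimize import least_squares
from scipy.spatial.transform import Rotation as Ro
D=[json.loads(l) for l in open('log.txt')]
E
```

```text
t 2.85 q [-0.0166 -0.6267  2.3664 -0.4277  0.6458  2.1423] p [ 0.4585 -0.0407  0.1151] r [179.0515 -47.6085 -19.4205] F [-0.7184  0.1969  0.0675] op 0.08515218786842972
40 [ 0.4715 -0.0703  0.0199] ([-0.1845, 0.0743, 0.2697], [0.0053, -0.0423, -0.0004])
40 [ 0.4164 -0.0509  0.0896] ([-0.1444, 0.0793, -0.031], [0.0053, -0.0423, -0.0004])
50 [ 0.474  -0.0712  0.0225] ([-0.1724, 0.0742, 0.2702], [0.0054, 0.0133, 0.0])
50 [ 0.4082 -0.048   0.081 ] ([-0.185, 0.0793, -0.0328], [0.0054, 0.0133, 0.0])
```

View pics/w1.png

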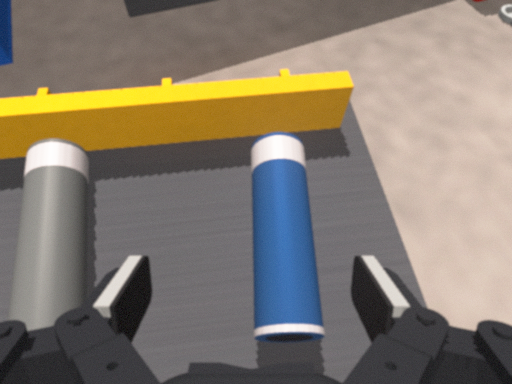

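```bash
cat > fk.py <<'E'
import json,numpy as np
from scipy.optimize import least_squares
from scipy.spatial.transform import Rotation as Ro
np.set_printoptions(precision=4,suppress=True)
D=[json.loads(l) for l in open('log.txt')]
Ry=lambda a:Ro.from_euler('y',a).as_matrix(); Rz=lambda a:Ro.from_euler('z',a).as_matrix()
def fk(v,q,R):
    a0,h,L1,e,L2,d=v
    return Rz(q[0])@(np.array([a0,0,h])+Ry(q[1])@[0,0,L1]+Ry(q[1]+q[2])@[e,0,L2])+R@[0,0,d]
def res(v):
    r=[]
    for q,p,e in D:
        R=Ro.from_euler('xyz',e).as_matrix(); r+=list((fk(v,q,R)-p)/.001)
        # wrist rot: 
    return np.array(r+list((np.array(v)-[0,.3,.4,0,.4,.25])/.3*.3))
sol=least_squares(res,[0,.3,.4,0,.4,.25]); v=sol.x
if __name__=='__main__':
    print(v,sol.cost,res(v))
    for q,p,e in D:
        R=Ro.from_euler('xyz',e).as_matrix(); Rb=Rz(q[0])@Ry(q[1]+q[2])
        M=Rb.T@R; print(q[3:],Ro.from_matrix(M).as_euler('ZYZ'))
E
python3 fk.py
```

```text
[0.0551 0.1376 0.2939 0.0493 0.4503 0.2025] 1823.9831995268046 [-35.4702 -10.1786   1.2538 -25.6198 -36.3493  -1.0037  -0.2681 -17.4876
  -0.2499   0.0551  -0.1624  -0.1061   0.0493   0.0503  -0.0475]
[7.340763810367975e-06, 1.6886037260639484, -0.07028147279590195] [0.     1.6886 1.5005]
[0.09860339534966372, 1.4221294335290415, 1.2894979925710102] [0.0986 1.4221 2.8603]
[-0.42770743351011464, 0.6458192550049029, 2.1423212059313554] [-0.4277  0.6458 -2.5701]
```

```bash
python3 - <<'E'
s=open('fk.py').read()
s=s.replace("a0,h,L1,e,L2,d=v","a0,h,L1,e,L2,d,b=v").replace("[a0,0,h]","[a0,b,h]").replace("[0,.3,.4,0,.4,.25]","[0,.3,.4,0,.4,.25,.036]")
s=s.replace("if __name__","""off6=0.0
lo=np.array([-2.9,-.91,.12,-1.06,.26,-2.93]);hi=np.array([2.9,2.17,2.37,4.2,2.73,2.93])
def ik(p,R):
    a0,h,L1,e,L2,d,b=v
    W=np.array(p)-R@[0,0,d]; r=np.hypot(W[0],W[1]); 
    x=np.sqrt(r*r-b*b); q1=np.arctan2(W[1],W[0])-np.arctan2(b,x)
    X=x-a0; Z=W[2]-h; Lf=np.hypot(e,L2); g=np.arctan2(e,L2)
    c=(X*X+Z*Z-L1**2-Lf**2)/(2*L1*Lf); 
    if abs(c)>1: return None
    k=np.arccos(c); q3=k-g; q2=np.arctan2(X,Z)-np.arctan2(Lf*np.sin(k),L1+Lf*np.cos(k))
    M=(Rz(q1)@Ry(q2+q3)).T@R; w=Ro.from_matrix(M).as_euler('ZYZ')
    w[2]=(w[2]-1.5708+np.pi)%(2*np.pi)-np.pi
    return np.r_[q1,q2,q3,w]
if __name__""",1)
s+="""
    for q,p,e in D: print(np.array(q),ik(p,Ro.from_euler('xyz',e).as_matrix()))
"""
open('fk.py','w').write(s)
E
python3 fk.py
```

```text
[0.     0.2066 0.3529 0.1065 0.4962 0.2803 0.0369] 0.016228687775344978 [-0.     -0.     -0.0001 -0.0001 -0.0001 -0.0002  0.      0.0001  0.0003
  0.     -0.0934 -0.0471  0.1065  0.0962  0.0303  0.0009]
[7.340763810367975e-06, 1.6886037260639484, -0.07028147279590195] [0.     1.6886 1.5005]
[0.09860339534966372, 1.4221294335290415, 1.2894979925710102] [0.0986 1.4221 2.8603]
[-0.42770743351011464, 0.6458192550049029, 2.1423212059313554] [-0.4277  0.6458 -2.5701]
[-1.2833  0.0522  1.4007  0.      1.6886 -0.0703] [-1.2833  0.0522  1.4007  0.      1.6886 -0.0703]
[-0.6202 -0.4645  1.8484  0.0986  1.4221  1.2895] [-0.6202 -0.4645  1.8484  0.0986  1.4221  1.2895]
[-0.0166 -0.6267  2.3664 -0.4277  0.6458  2.1423] [-0.0166 -0.6267  2.3664 -0.4277  0.6458  2.1423]
```

```bash
cat > plan.py <<'E'
from mv import *
from fk import ik,lo,hi
F=np.array([.6255,-.0258]); az=-12.9; n=np.array([np.cos(np.radians(az)),np.sin(np.radians(az))]); lat=np.array([-n[1],n[0]])
c0=-19.4; a=np.array([np.cos(np.radians(c0)),np.sin(np.radians(c0))]); foot0=np.array([.572,-.1057])
def pose_lie(foot,cz,s,tilt,zz=.036,b=.021):
    ax=np.array([np.cos(np.radians(cz)),np.sin(np.radians(cz))]); R=R_of(cz,tilt); G=np.r_[foot-s*ax,zz]
    return G+b*R.as_matrix()[:,2],R
def ok(p,R,m=0.02):
    q=ik(p,R.as_matrix())
    if q is None: return None,False
    return q,bool(np.all(q>lo+m) and np.all(q<hi-m))
if __name__=='__main__':
    yl=(foot0-F)@lat
    for s in [.125,.115,.105,.095,.085]:
        for T in range(0,66,5):
            r=[]
            p,R=pose_lie(foot0,c0,s,T); q,o=ok(p,R); r.append('G' if o else '-')
            p,R=pose_lie(F+yl*lat,az,s,T); q,o=ok(p,R); r.append('S' if o else '-')
            R0=R; th_ok=-1
            for th in range(0,91,5):
                t=np.radians(th); x=-.022*np.sin(t)-s*np.cos(t); z=.012+.022*np.cos(t)+s*np.sin(t)
                R=R_of(az,T-th); p=np.r_[F+yl*lat+x*n,z]+.021*R.as_matrix()[:,2]; q,o=ok(p,R)
                if o: th_ok=th
                elif th_ok>=0 : break
            r.append(th_ok); r.append(q)
            print(s,T,r)
E
python3 plan.py
```

```text
0.125 0 ['G', 'S', 70, array([-0.2402,  1.1647,  0.4751, -0.0448,  2.8104,  1.5246])]
0.125 5 ['G', 'S', 70, array([-0.2403,  1.1106,  0.5205, -0.0358,  2.7319,  1.5327])]
0.125 10 ['G', 'S', 75, array([-0.2401,  1.1538,  0.4482, -0.038 ,  2.7611,  1.5304])]
0.125 15 ['G', 'S', 80, array([-0.24  ,  1.2047,  0.3646, -0.0408,  2.7936,  1.5274])]
0.125 20 ['G', 'S', 85, array([-0.2398,  1.2662,  0.265 , -0.0451,  2.8318,  1.5229])]
0.125 25 ['G', 'S', 85, array([-0.2399,  1.1961,  0.3399, -0.0342,  2.7398,  1.533 ])]
0.125 30 ['G', 'S', 90, array([-0.2401,  1.1254,  0.4162, -0.0273,  2.647 ,  1.5393])]
0.125 35 ['G', 'S', 90, array([-0.2403,  1.0545,  0.4934, -0.0224,  2.5535,  1.5434])]
0.125 40 ['G', 'S', 90, array([-0.2406,  0.9835,  0.5711, -0.0188,  2.4595,  1.5463])]
0.125 45 ['-', 'S', 90, array([-0.2409,  0.9128,  0.6491, -0.0159,  2.365 ,  1.5483])]
0.125 50 ['-', '-', 90, array([-0.2412,  0.8423,  0.7273, -0.0135,  2.27  ,  1.5498])]
0.125 55 ['-', '-', 90, array([-0.2416,  0.7723,  0.8055, -0.0115,  2.1746,  1.5508])]
0.125 60 ['-', '-', 90, array([-0.2421,  0.7029,  0.8836, 
[... 4277 characters left out ...]
71])]
0.085 30 ['G', 'S', 90, array([-0.2401,  1.1652,  0.4313, -0.0248,  2.5922,  1.5422])]
0.085 35 ['G', 'S', 90, array([-0.2403,  1.0918,  0.5135, -0.0207,  2.4961,  1.5456])]
0.085 40 ['G', 'S', 90, array([-0.2406,  1.019 ,  0.5952, -0.0175,  2.3999,  1.5479])]
0.085 45 ['G', '-', 90, array([-0.2409,  0.9469,  0.6764, -0.015 ,  2.3035,  1.5496])]
0.085 50 ['-', '-', 90, array([-0.2412,  0.8756,  0.7572, -0.0129,  2.2069,  1.5508])]
0.085 55 ['-', '-', 90, array([-0.2416,  0.8051,  0.8374, -0.011 ,  2.1099,  1.5516])]
0.085 60 ['-', '-', 90, array([-0.2421,  0.7355,  0.9172, -0.0094,  2.0124,  1.5521])]
0.085 65 ['-', 'S', 0, array([-0.2654, -0.0693,  2.298 ,  2.8861,  0.1384, -1.3378])]
```

```bash
python3 fit.py wrist; python3 - <<'E'
from plan import *
log()
for b in [-.06,.019]:
    p,R=pose_lie(foot0,c0,.115,35,.040,b); print(p,ok(p,R),rel(p,R))
E
```

```text
wrist yellow 8351 z 0.06278704413844063 ((0.6304150223731995, -0.041948169469833374), (0.28900256752967834, 0.022202234715223312), 77.36000061035156)
 normal [ 0.9751 -0.2216] ang -12.804729 c [ 0.6287 -0.0364] q pct [-0.0076 -0.0072 -0.0014  0.0112  0.0127] l -0.149546 0.13949282
  blue_column ang -19.370302307302993 z 0.032845649476480825 rms 0.0013450569060975838 ends [ 0.4286 -0.0563] [ 0.565  -0.1043] len 0.14459030021533886 mid [ 0.4968 -0.0803]
  grey_column ang -7.206812309598229 z 0.0331423577755397 rms 0.0005850858089545296 ends [0.484  0.0859] [0.6231 0.0683] len 0.14024275885609172 mid [0.5536 0.0771]
t 3.05 q [-0.0186 -0.6294  2.3659 -0.4273  0.6458  2.1423] p [ 0.4589 -0.0416  0.1167] r [179.1721 -47.7801 -19.6299] F [ 0.4172 -0.4143  0.3171] op 0.08557296255426963
[ 0.4311 -0.0561  0.0891] (array([-0.142 , -0.5935,  2.3163, -0.1534,  0.823 ,  1.8373]), True) ([-0.1157, 0.0765, 0.0101], [0.0054, -0.071, -0.0015])
[ 0.4738 -0.0711  0.0244] (array([-0.1696, -0.2698,  2.2439, -0.1796,  0.5707,  1.8613]), True) ([-0.174, 0.0722, 0.2669], [0.0054, -0.071, -0.0015])
```

Request:
step_arm(commands=[[[-0.116,0.0765,0.01],[0.0054,-0.071,-0.0015]],[[-0.116,0.0765,0.01],[0.0054,-0.071,-0.0015]],[[-0.116,0.0765,0.01],[0.0054,-0.071,-0.0015]],[[-0.145,0.0745,0.14],[0.0054,-0.071,-0.0015]],[[-0.174,0.0722,0.24],[0.0054,-0.071,-0.0015]],[[-0.174,0.0722,0.267],[0.0054,-0.071,-0.0015]],[[-0.174,0.0722,0.267],[0.0054,-0.071,-0.0015]]])

```text
clock: 3.92
ee_pos: [0.4741, -0.0694, 0.0241]
eef_rot: [3.141, -0.61, -0.335]
force: [0.1, -0.4, 0.1]
opening: 0.0854
```

```bash
python3 - <<'E'
from plan import *
log()
p,R=pose_lie(foot0,c0,.115,35,.040,.019); print(p,rel(p,R))
snap('wrist','w2')
E
python3 fk.py|head -1
```

```text
t 3.925 q [-0.1653 -0.2686  2.2435 -0.1816  0.5706  1.8639] p [ 0.4741 -0.0694  0.0241] r [179.9664 -34.9746 -19.2116] F [ 0.0503 -0.4231  0.0952] op 0.08544543441741802
[ 0.4738 -0.0711  0.0244] ([0.0015, 0.0057, -0.0002], [-0.0004, 0.0001, 0.0009])
[0.     0.2066 0.3529 0.1065 0.4962 0.2803 0.0369] 0.016228755240904842 [-0.      0.0001 -0.0001 -0.     -0.0001 -0.0001  0.      0.      0.
```

View pics/w2.png

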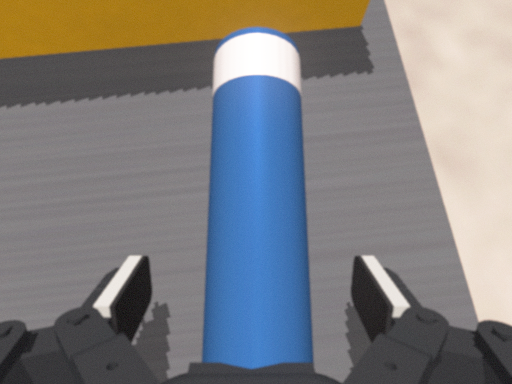

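Request:
step_arm(commands=[[[0.001,0.007,0],[0,0,0.001]],[[0.001,0.007,0],[0,0,0.001]],[[0.001,0.007,0],[0,0,0.001]],[[0.001,0.007,0],[0,0,0.001]],[[0.001,0.007,0],[0,0,0.001]],[[0.001,0.007,0],[0,0,0.001]]], claw=1, grip_force=35)

```text
clock: 4.72
ee_pos: [0.4737, -0.0718, 0.0249]
eef_rot: [-3.14, -0.611, -0.34]
force: [-6.0, 1.7, 7.8]
opening: 0.0427
```

```bash
python3 - <<'E'
from plan import *
log()
snap('wrist','w3')
E
python3 fit.py top
```

```text
t 4.725 q [-0.1728 -0.2719  2.2446 -0.1739  0.5706  1.8547] p [ 0.4737 -0.0718  0.0249] r [-179.8869  -35.0336  -19.4684] F [-5.9795  1.7215  7.8189] op 0.04270965564830907
top yellow 2828 z 0.0654225618927573 ((0.6345211863517761, -0.027300745248794556), (0.3194715082645416, 0.02121327817440033), 77.22583770751953)
 normal [ 0.9749 -0.2226] ang -12.864148 c [ 0.6332 -0.0291] q pct [-0.0092 -0.0088 -0.0002  0.0099  0.0108] l -0.15769099 0.16178845
  blue_column ang -19.463792809170556 z 0.03551918381308547 rms 0.0010847790610438077 ends [ 0.4445 -0.0607] [ 0.5706 -0.1052] len 0.1337580409348267 mid [ 0.5076 -0.083 ]
  grey_column ang -7.2607427924157975 z 0.03549894453150884 rms 0.001047707524378435 ends [0.4773 0.0877] [0.6241 0.069 ] len 0.14804146008284091 mid [0.5507 0.0784]
```

View pics/w3.png

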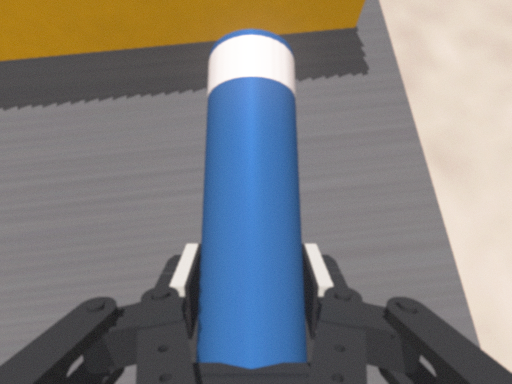

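```bash
cat > slide.py <<'E'
from plan import *
def slide(dn,dth,f0,s=None):
    s=s or bot.observe(); P=np.array(s['ee_pos']); R=Ro.from_euler('xyz',s['eef_rot'])
    D=Ro.from_euler('z',dth,degrees=True); f0=np.r_[f0,P[2]]
    p=f0+D.apply(P-f0)+dn*np.r_[n,0]; return p,D*R
E
python3 - <<'E'
from slide import *
for k,(dn,dt) in enumerate([(.008,1.6),(.016,3.3),(.024,5),(.03,6.6)]):
    p,R=slide(dn,dt,[.571,-.1055]); print(p,ok(p,R),rel(p,R))
E
```

```text
[ 0.4806 -0.0763  0.0249] (array([-0.1963, -0.2498,  2.2274, -0.1214,  0.5588,  1.7685]), True) ([0.0218, 0.0066, 0.0153], [0.0051, -0.0, -0.0073])
[ 0.4875 -0.081   0.0249] (array([-0.2204, -0.227 ,  2.2092, -0.0641,  0.5497,  1.676 ]), True) ([0.0439, 0.0137, 0.0308], [0.0105, -0.0, -0.015])
[ 0.4945 -0.0857  0.0249] (array([-0.2435, -0.2033,  2.1898, -0.0061,  0.5436,  1.5834]), True) ([0.0663, 0.0209, 0.0464], [0.0159, -0.0, -0.0227])
[ 0.4997 -0.0899  0.0249] (array([-0.2645, -0.1852,  2.1747,  0.0483,  0.5416,  1.4966]), True) ([0.0834, 0.0281, 0.0584], [0.021, -0.0001, -0.03])
```

Request:
step_arm(commands=[[[0.011,0.0033,0.0076],[0.0025,0,-0.0036]],[[0.0218,0.0066,0.0153],[0.0051,0,-0.0073]],[[0.033,0.01,0.023],[0.0078,0,-0.011]],[[0.0439,0.0137,0.0308],[0.0105,0,-0.015]],[[0.055,0.0173,0.0386],[0.0132,0,-0.0188]],[[0.0663,0.0209,0.0464],[0.0159,0,-0.0227]],[[0.0834,0.0281,0.0584],[0.021,0,-0.03]],[[0.0834,0.0281,0.0584],[0.021,0,-0.03]]])

```text
clock: 5.92
ee_pos: [0.5002, -0.0901, 0.025]
eef_rot: [-3.139, -0.613, -0.225]
force: [2.9, 0.3, 0.2]
opening: 0.0429
```

```bash
python3 - <<'E'
from slide import *
log()
s,p,d=snap('wrist','w4')
for dn in (.002,.004,.006): 
    p,R=slide(dn,0,[0,0]); print(rel(p,R))
E
python3 fit.py top wrist
```

```text
t 5.925 q [-0.2647 -0.1841  2.174   0.0483  0.5399  1.4973] p [ 0.5002 -0.0901  0.025 ] r [-179.8693  -35.1073  -12.9194] F [2.9427 0.3    0.1985] op 0.04288132364099104
([0.0055, 0.0, 0.0038], [0.0, 0.0, 0.0])
([0.0109, 0.0, 0.0077], [0.0, 0.0, 0.0])
([0.0164, 0.0, 0.0115], [0.0, 0.0, 0.0])
top yellow 2823 z 0.06542422677091364 ((0.6347030997276306, -0.026972606778144836), (0.31936055421829224, 0.021223237738013268), 77.0385971069336)
 normal [ 0.9749 -0.2226] ang -12.863203 c [ 0.6332 -0.0291] q pct [-0.0092 -0.0089 -0.0001  0.0098  0.0108] l -0.15724666 0.16210257
  blue_column ang -12.833377552914518 z 0.03559469725168264 rms 0.0012990403728703871 ends [ 0.4701 -0.0826] [ 0.601  -0.1124] len 0.13429245499036072 mid [ 0.5356 -0.0975]
  grey_column ang -7.155631438974064 z 0.03546947945857263 rms 0.0010471182477328346 ends [0.4776 0.0875] [0.6242 0.0691] len 0.14771927349629876 mid [0.5509 0.0783]
wrist yellow 9188 z 0.061603641355846235 ((0.6119022965431213, -0.09043144434690475), (0.18677671253681183, 0.007828735746443272), 77.3028793334961)
 normal [ 0.9752 -0.2214] ang -12.793584 c [ 0.6105 -0.0912] q pct [-0.002  -0.0017 -0.0006  0.0034  0.0043] l -0.09233982 0.09443404
  blue_column ang -12.799038490090973 z 0.03296566220755295 rms 0.000506923298272778 ends [ 0.462  -0.0818] [ 0.5993 -0.113 ] len 0.14078174933037266 mid [ 0.5307 -0.0974]
grey_column none
```

View pics/w4.png

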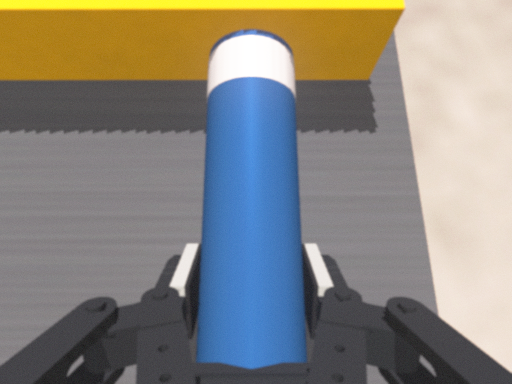

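Request:
step_arm(commands=[[[0.004,0,0.0028],[0,0,0]],[[0.0082,0,0.0057],[0,0,0]],[[0.0082,0,0.0057],[0,0,0]]])

```text
clock: 6.65
ee_pos: [0.5026, -0.0904, 0.0249]
eef_rot: [-3.14, -0.611, -0.225]
force: [-8.5, 0.2, 14.1]
opening: 0.0429
```

Request:
step_arm(commands=[[[0.0027,0,0.0019],[0,0,0]],[[0.0027,0,0.0019],[0,0,0]]])

```text
clock: 6.9
ee_pos: [0.5035, -0.0906, 0.0249]
eef_rot: [-3.139, -0.611, -0.225]
force: [-9.3, 1.8, 14.8]
opening: 0.0427
```

Request:
step_arm(commands=[[[0.0031,0,0.0014],[0,0,0]],[[0.0031,0,0.0014],[0,0,0]]])

```text
clock: 7.15
ee_pos: [0.5041, -0.0907, 0.0249]
eef_rot: [-3.14, -0.61, -0.224]
force: [-17.1, 3.9, 20.4]
opening: 0.0427
```

```bash
python3 - <<'E'
from slide import *
log()
E
python3 fit.py top
```

```text
t 7.15 q [-0.2635 -0.1696  2.161   0.0475  0.5413  1.498 ] p [ 0.5041 -0.0907  0.0249] r [-179.8827  -34.9426  -12.8553] F [-17.0577   3.8698  20.3926] op 0.04265407747261913
top yellow 2815 z 0.06544813415463324 ((0.6347396373748779, -0.027197271585464478), (0.31972020864486694, 0.021331094205379486), 77.20790100097656)
 normal [ 0.975  -0.2222] ang -12.836979 c [ 0.6333 -0.0288] q pct [-0.0092 -0.0089 -0.0001  0.0097  0.0108] l -0.15794867 0.16177434
  blue_column ang -12.844616823535254 z 0.0356547774861395 rms 0.001069360089080019 ends [ 0.4745 -0.0831] [ 0.6047 -0.1128] len 0.13359157974311425 mid [ 0.5396 -0.098 ]
  grey_column ang -7.141159040526903 z 0.035485719817124416 rms 0.0010966401453004636 ends [0.4771 0.0876] [0.6242 0.0692] len 0.14816967639427459 mid [0.5506 0.0784]
```

Request:
step_arm(commands=[[[-0.0035,0,-0.0037],[0,0,0]],[[-0.0035,0,-0.0037],[0,0,0]]])

```text
clock: 7.55
ee_pos: [0.503, -0.0905, 0.0249]
eef_rot: [-3.139, -0.611, -0.225]
force: [-3.4, 1.3, 9.1]
opening: 0.0431
```

```bash
cat > tip.py <<'E'
from slide import *
NF=.6147
az=-12.85; n=np.array([np.cos(np.radians(az)),np.sin(np.radians(az))])
def plan_tip(th0,ths,s,fn,fz,gap=.001,dz=0.0):
    """current column elevation th0 with foot centre at n-coord fn,z fz (world est); targets"""
    P=np.array(s['ee_pos']);R=Ro.from_euler('xyz',s['eef_rot']); latc=P[:2]@np.array([-n[1],n[0]])
    Pn=np.array([P[:2]@n,P[2]]); r=Pn-[fn,fz]; out=[]
    for th in ths:
        t=np.radians(th-th0); T=np.radians(th)
        # column dir (-cos,sin): raising rotates -n ->z, z->n
        rr=np.array([r[0]*np.cos(t)+r[1]*np.sin(t), -r[0]*np.sin(t)+r[1]*np.cos(t)])
        f=np.array([NF-gap-.022*np.sin(T),.012+.022*np.cos(T)+dz])
        q=f+rr; xy=q[0]*n+latc*np.array([-n[1],n[0]])
        ax=np.r_[-n[1],n[0],0]  # rotate z->n : about +lat
        Rn=Ro.from_rotvec(t*ax)*R
        out.append((np.r_[xy,q[1]],Rn))
    return out
E
python3 - <<'E'
from tip import *
s=log(); Pn=np.array(s['ee_pos'])[:2]@n
# foot centre now: it was at NF with Pn=.5117
fn=NF-(.5117-Pn); print(fn)
ths=[2,4,7,10,14,18,22,26]
for th,(p,R) in zip(ths,plan_tip(0,ths,s,fn,.034,gap=max(.0005,NF-fn))):
    print(th,p,ok(p,R)[1],rel(p,R,s))
E
```

```text
t 7.55 q [-0.2638 -0.1739  2.1649  0.0479  0.5404  1.4977] p [ 0.503  -0.0905  0.0249] r [-179.8738  -35.0152  -12.8737] F [-3.3663  1.2571  9.0778] op 0.04314752734441018
0.6135574909805978
2 [ 0.502  -0.0903  0.0285] True ([0.0041, -0.0, -0.0117], [-0.0, -0.0111, 0.0])
4 [ 0.5012 -0.0901  0.0321] True ([0.0085, -0.0, -0.0232], [-0.0, -0.0222, 0.0])
7 [ 0.5001 -0.0898  0.0374] True ([0.0156, -0.0001, -0.0398], [-0.0, -0.0389, 0.0001])
10 [ 0.4993 -0.0896  0.0426] True ([0.0234, -0.0001, -0.0556], [-0.0, -0.0556, 0.0001])
14 [ 0.4987 -0.0895  0.0495] True ([0.0348, -0.0002, -0.0755], [-0.0, -0.0778, 0.0002])
18 [ 0.4986 -0.0895  0.0561] True ([0.0472, -0.0002, -0.0939], [-0.0, -0.1, 0.0002])
22 [ 0.499  -0.0896  0.0626] True ([0.0607, -0.0002, -0.1107], [-0.0, -0.1222, 0.0002])
26 [ 0.4999 -0.0898  0.0688] True ([0.0752, -0.0003, -0.1258], [-0.0, -0.1444, 0.0003])
```

Request:
step_arm(commands=[[[0.0041,0,-0.0117],[0,-0.0111,0]],[[0.0085,0,-0.0232],[0,-0.0222,0]],[[0.0156,0,-0.0398],[0,-0.0389,0]],[[0.0234,0,-0.0556],[0,-0.0556,0]],[[0.0234,0,-0.0556],[0,-0.0556,0]]])

```text
clock: 8.18
ee_pos: [0.4982, -0.0894, 0.0409]
eef_rot: [-3.14, -0.432, -0.224]
force: [1.5, 0.3, -3.4]
opening: 0.0428
```

```bash
cat > colfit.py <<'E'
from tip import *
from scipy.optimize import least_squares
def colfit(cam,name):
    """elevation & foot of blue column from depth; in (n,lat,z) frame"""
    s,p,d=snap(cam,name); P=cloud(cam,s,d); hsv=cv2.cvtColor(p,cv2.COLOR_RGB2HSV)
    R=cut_out(cam,'blue_column')
    if not R: print('none');return
    m=R[0]['region']; X=P[m]; X=X[~np.isnan(X[:,0])]
    N=np.stack([X[:,:2]@n,X[:,:2]@np.array([-n[1],n[0]]),X[:,2]],1); med=np.median(N,0)
    N=N[(np.linalg.norm(N-med,axis=1)<.1)&(N[:,2]>.014)]
    best=None
    for th0 in (10,40,70,90):
        def axis(v): 
            T,ps=v[0],v[1]; return np.array([-np.cos(T)*np.cos(ps),np.sin(ps),np.sin(T)*np.cos(ps)])
        def f(v):
            a=axis(v); r=N-med-np.array([v[2]*np.sin(v[0]),v[3],v[2]*np.cos(v[0])]); return np.linalg.norm(r-np.outer(r@a,a),axis=1)-.022
        o=least_squares(f,[np.radians(th0),0,-.015,0],loss='soft_l1',f_scale=.0015)
        if best is None or o.cost<best.cost: best=o; F=f
    v=best.x; a=axis(v); c=med+np.array([v[2]*np.sin(v[0]),v[3],v[2]*np.cos(v[0])])
    t=(N-c)@a; g=np.abs(F(v))<.004; lo_,hi_=np.percentile(t[g],[.5,99.5])
    print(cam,'elev',np.degrees(v[0]),'side',np.degrees(v[1]),'foot(n,lat,z)',c+lo_*a,'top',c+hi_*a,'len',hi_-lo_,'npts',g.sum(),len(g))
if __name__=='__main__':
    import sys
    for c in sys.argv[2:]: colfit(c,c+sys.argv[1])
E
python3 -c "
from tip import *
log()"; python3 colfit.py _t10 scene top
```

```text
t 8.175 q [-0.26   -0.1372  2.0363  0.0234  0.8104  1.5222] p [ 0.4982 -0.0894  0.0409] r [-179.8901  -24.7794  -12.8461] F [ 1.5481  0.324  -3.4491] op 0.04276863018272798
scene elev 9.11242945452031 side 0.08186493642358453 foot(n,lat,z) [0.6051 0.0246 0.035 ] top [0.4652 0.0248 0.0575] len 0.14172804476301817 npts 1632 1635
top elev 8.830669882499834 side -0.0933203329584109 foot(n,lat,z) [0.608  0.0244 0.0354] top [0.4877 0.0242 0.0541] len 0.121775679263817 npts 2092 2092
```

View pics/scene_t10.png

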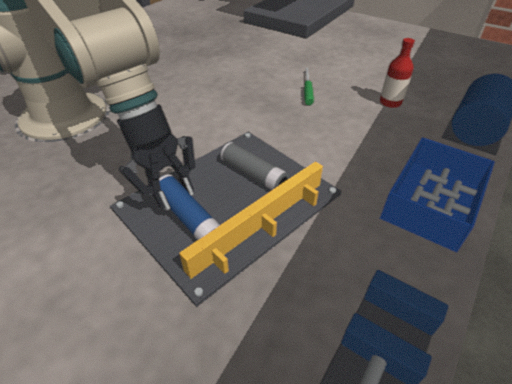

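```bash
python3 - <<'E'
from tip import *
s=bot.observe()
ths=[13,17,21,25,30,35,40]
for th,(p,R) in zip(ths,plan_tip(9.1,ths,s,.6088,.0337,gap=.001,dz=-.0002)):
    print(th,p,ok(p,R)[1],rel(p,R,s))
E
```

```text
13 [ 0.4988 -0.0896  0.0474] True ([0.0112, -0.0, -0.0188], [0.0, -0.0217, 0.0])
17 [ 0.4985 -0.0895  0.0541] True ([0.0199, -0.0001, -0.0395], [0.0, -0.0439, 0.0001])
21 [ 0.4988 -0.0896  0.0606] True ([0.0298, -0.0001, -0.0588], [0.0, -0.0661, 0.0001])
25 [ 0.4996 -0.0898  0.0669] True ([0.041, -0.0001, -0.0767], [0.0, -0.0883, 0.0002])
30 [ 0.5013 -0.0902  0.0743] True ([0.0567, -0.0002, -0.0969], [0.0, -0.1161, 0.0002])
35 [ 0.5037 -0.0907  0.0813] True ([0.0742, -0.0002, -0.1145], [0.0, -0.1439, 0.0003])
40 [ 0.507  -0.0915  0.0878] True ([0.0932, -0.0002, -0.1294], [0.0, -0.1717, 0.0003])
```

Request:
step_arm(commands=[[[0.0112,0,-0.0188],[0,-0.0217,0]],[[0.0199,0,-0.0395],[0,-0.0439,0]],[[0.0298,0,-0.0588],[0,-0.0661,0]],[[0.041,0,-0.0767],[0,-0.0883,0]],[[0.0567,0,-0.0969],[0,-0.1161,0]],[[0.0567,0,-0.0969],[0,-0.1161,0]]])

```text
clock: 9.12
ee_pos: [0.5021, -0.0905, 0.0748]
eef_rot: [-3.14, -0.07, -0.224]
force: [0.2, -0.9, -5.9]
opening: 0.0426
```

```bash
python3 -c "
from tip import *
log()"; python3 colfit.py _t30 scene top
```

```text
t 9.125 q [-0.2528  0.07    1.7035  0.0038  1.2983  1.5406] p [ 0.5021 -0.0905  0.0748] r [-179.9046   -4.0007  -12.8105] F [ 0.1736 -0.8763 -5.867 ] op 0.042575099223258674
scene elev 30.17582641411865 side 0.0732305165613172 foot(n,lat,z) [0.5973 0.0244 0.0359] top [0.4791 0.0245 0.1047] len 0.1367667556719505 npts 1886 1908
top elev 32.32227566950674 side 3.2796609533811445 foot(n,lat,z) [0.6038 0.0237 0.0316] top [0.5799 0.0253 0.0467] len 0.028331691525401142 npts 258 258
```

View pics/top_t30.png

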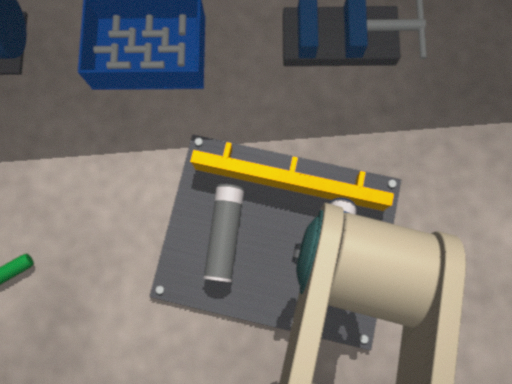

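Request:
step_arm(commands=[[[0,0,0.0033],[0,0,0]],[[0,0,0.0033],[0,0,0]]])

```text
clock: 9.57
ee_pos: [0.5018, -0.0904, 0.0745]
eef_rot: [-3.14, -0.071, -0.224]
force: [-1.2, 0.3, -4.5]
opening: 0.0425
```

```bash
python3 -c "
from tip import *
log()"; python3 colfit.py _t30b scene
python3 - <<'E'
import cv2;a=cv2.imread('pics/scene_t30b.png')[120:290,90:300];cv2.imwrite('pics/c1.png',cv2.resize(a,None,fx=3.5,fy=3.5,interpolation=cv2.INTER_CUBIC))
E
```

```text
t 9.575 q [-0.2527  0.0689  1.7054  0.0039  1.2969  1.5407] p [ 0.5018 -0.0904  0.0745] r [-179.9015   -4.0443  -12.8064] F [-1.2324  0.2996 -4.4653] op 0.04250807822080662
scene elev 30.077915814833222 side -0.005005600762019924 foot(n,lat,z) [0.5962 0.0245 0.0362] top [0.4794 0.0245 0.1039] len 0.13504798424623085 npts 1835 1840
```

View pics/c1.png

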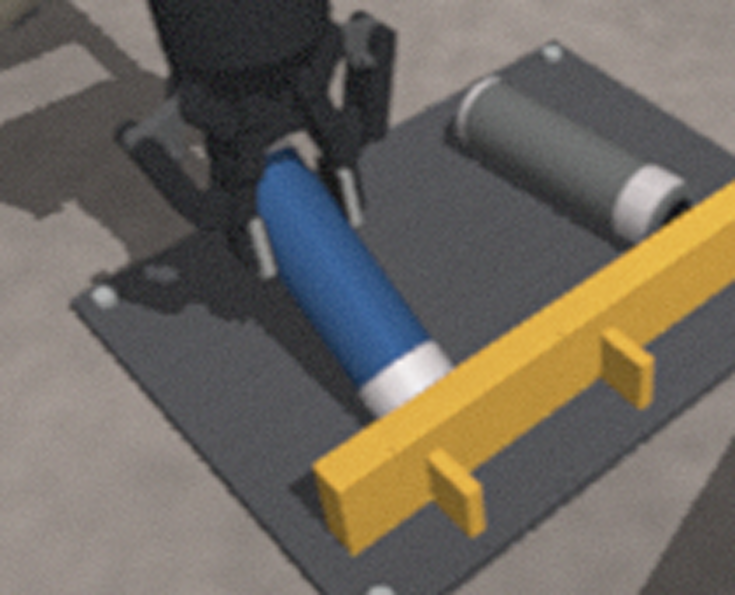

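Request:
step_arm(commands=[[[0,0,0.0033],[0,0,0]],[[0,0,0.0033],[0,0,0]]])

```text
clock: 9.93
ee_pos: [0.5023, -0.0905, 0.0738]
eef_rot: [-3.14, -0.071, -0.224]
force: [-3.1, 0.6, -2.7]
opening: 0.0432
```

Request:
step_arm(commands=[[[0,0,0],[0,0,0]]])

```text
clock: 10.05
ee_pos: [0.5023, -0.0905, 0.0738]
eef_rot: [-3.14, -0.071, -0.224]
force: [-3.2, 1.1, -0.9]
opening: 0.0427
```

```bash
python3 - <<'E'
from tip import *
s=log()
ths=[34,38,42,46,50,55,60]
for th,(p,R) in zip(ths,plan_tip(29.8,ths,s,.6037,.031,gap=.0006,dz=-.0005)):
    print(th,p,ok(p,R)[1],rel(p,R,s))
E
```

```text
t 10.05 q [-0.2527  0.0709  1.7048  0.0039  1.2952  1.5407] p [ 0.5023 -0.0905  0.0738] r [-179.9054   -4.0561  -12.8084] F [-3.16    1.1401 -0.895 ] op 0.04266979305151128
34 [ 0.5037 -0.0908  0.0793] True ([0.0062, -0.0, -0.0179], [0.0, -0.0233, 0.0])
38 [ 0.5061 -0.0914  0.0846] True ([0.0156, -0.0, -0.035], [0.0, -0.0456, 0.0001])
42 [ 0.5089 -0.092   0.0895] True ([0.0265, -0.0001, -0.0507], [0.0, -0.0678, 0.0001])
46 [ 0.5122 -0.0928  0.0941] True ([0.0388, -0.0001, -0.065], [0.0001, -0.09, 0.0002])
50 [ 0.516  -0.0936  0.0982] True ([0.0526, -0.0001, -0.0779], [0.0001, -0.1122, 0.0002])
55 [ 0.5213 -0.0948  0.1028] True ([0.0718, -0.0001, -0.0919], [0.0001, -0.14, 0.0002])
60 [ 0.5272 -0.0962  0.1067] True ([0.0929, -0.0001, -0.1034], [0.0001, -0.1678, 0.0003])
```

Request:
step_arm(commands=[[[0.0062,0,-0.0179],[0,-0.0233,0]],[[0.0156,0,-0.035],[0,-0.0456,0]],[[0.0265,0,-0.0507],[0,-0.0678,0]],[[0.0388,0,-0.065],[0,-0.09,0]],[[0.0526,0,-0.0779],[0,-0.1122,0]],[[0.0526,0,-0.0779],[0,-0.1122,0]]])

```text
clock: 10.8
ee_pos: [0.5167, -0.094, 0.0985]
eef_rot: [-3.14, 0.281, -0.223]
force: [-4.3, 0.4, 3.5]
opening: 0.0426
```

```bash
python3 -c "
from tip import *
log()"; python3 colfit.py _t50 scene wrist; python3 -c "
from tip import *
log()"
```

```text
t 10.8 q [-0.2474  0.357   1.3427 -0.0054  1.7229  1.5467] p [ 0.5167 -0.094   0.0985] r [-179.922    16.1026  -12.7857] F [-4.3483  0.4001  3.5249] op 0.04258735013268085
scene elev 50.242349605516296 side -0.00020955168449242808 foot(n,lat,z) [0.5902 0.0242 0.0365] top [0.5156 0.0242 0.1261] len 0.11662479354832223 npts 1693 1705
wrist elev 49.935365928380094 side -0.09217465961683773 foot(n,lat,z) [0.5959 0.0229 0.0263] top [0.5063 0.0227 0.1328] len 0.13918709407638755 npts 31812 31830
t 11.0 q [-0.2474  0.3541  1.3466 -0.0054  1.7206  1.5467] p [ 0.5159 -0.0938  0.0983] r [-179.923    16.0324  -12.7879] F [-2.7987 -0.52    1.1809] op 0.042968436239034034
```

```bash
python3 - <<'E'
from tip import *
s=log()
ths=[54,58,62,66,70,75]
for th,(p,R) in zip(ths,plan_tip(50,ths,s,.5972,.0262,gap=.0008,dz=-.0003)):
    print(th,p,ok(p,R)[1],rel(p,R,s))
E
```

```text
t 11.0 q [-0.2474  0.3541  1.3466 -0.0054  1.7206  1.5467] p [ 0.5159 -0.0938  0.0983] r [-179.923    16.0324  -12.7879] F [-2.7987 -0.52    1.1809] op 0.042968436239034034
54 [ 0.5199 -0.0947  0.1017] True ([0.0101, -0.0, -0.0146], [0.0, -0.0222, 0.0])
58 [ 0.5245 -0.0958  0.105 ] True ([0.022, -0.0, -0.0294], [0.0, -0.0444, 0.0])
62 [ 0.5294 -0.0969  0.1078] True ([0.0357, -0.0, -0.0432], [0.0001, -0.0667, 0.0001])
66 [ 0.5348 -0.0981  0.1102] True ([0.0509, -0.0, -0.0558], [0.0001, -0.0889, 0.0001])
70 [ 0.5404 -0.0994  0.112 ] True ([0.0678, 0.0, -0.0672], [0.0001, -0.1111, 0.0001])
75 [ 0.5479 -0.1011  0.1137] True ([0.0908, 0.0, -0.0796], [0.0001, -0.1389, 0.0001])
```

Request:
step_arm(commands=[[[0.0101,0,-0.0146],[0,-0.0222,0]],[[0.022,0,-0.0294],[0,-0.0444,0]],[[0.0357,0,-0.0432],[0,-0.0667,0]],[[0.0509,0,-0.0558],[0,-0.0889,0]],[[0.0678,0,-0.0672],[0,-0.1111,0]],[[0.0678,0,-0.0672],[0,-0.1111,0]]])

```text
clock: 11.75
ee_pos: [0.5414, -0.0994, 0.1125]
eef_rot: [-3.139, 0.629, -0.222]
force: [-1.0, 1.2, 5.6]
opening: 0.0432
```

```bash
python3 -c "
from tip import *
log()"; python3 colfit.py _t70 scene wrist; python3 -c "
from tip import *
log()"
```

```text
t 11.75 q [-0.2434  0.6949  0.9407 -0.012   2.1347  1.547 ] p [ 0.5414 -0.0994  0.1125] r [-179.855    36.0334  -12.7126] F [-0.9735  1.2352  5.6226] op 0.04316499301537108
scene elev 70.72169990065736 side 1.1447736032994067 foot(n,lat,z) [0.589  0.0238 0.0361] top [0.5454 0.0264 0.1607] len 0.13206142779322844 npts 1283 1359
wrist elev 69.61086796512197 side -0.1685521585865963 foot(n,lat,z) [0.5866 0.0232 0.0391] top [0.545  0.0229 0.1511] len 0.11941154576745318 npts 28631 28648
t 11.95 q [-0.2434  0.6927  0.9436 -0.0121  2.1329  1.547 ] p [ 0.5409 -0.0993  0.1125] r [-179.8642   35.9685  -12.7148] F [-0.1032 -0.5194  4.3927] op 0.04275228953621887
```

View pics/scene_t70.png

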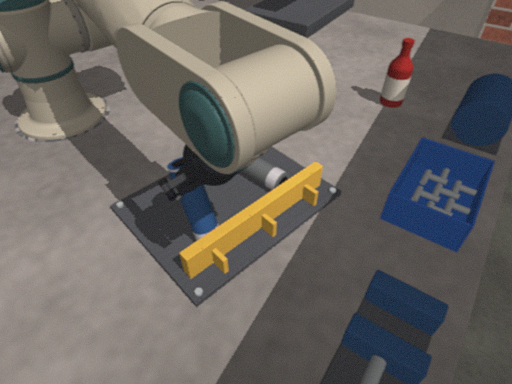

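View pics/wrist_t70.png

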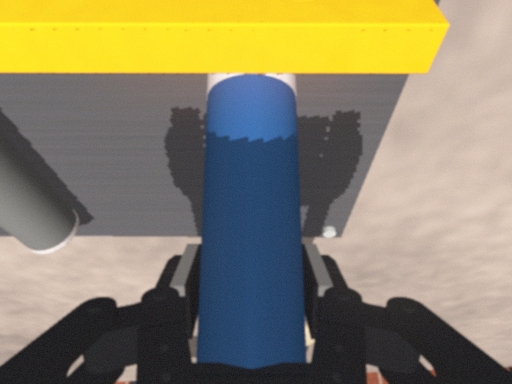

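```bash
python3 - <<'E'
from tip import *
s=log()
ths=[73,76,79,82,85,88,90]
for th,(p,R) in zip(ths,plan_tip(69.9,ths,s,.5934,.0196,gap=.0006,dz=0.0000)):
    print(th,p,ok(p,R),rel(p,R,s))
E
```

```text
t 11.95 q [-0.2434  0.6927  0.9436 -0.0121  2.1329  1.547 ] p [ 0.5409 -0.0993  0.1125] r [-179.8642   35.9685  -12.7148] F [-0.1032 -0.5194  4.3927] op 0.04275228953621887
73 [ 0.5456 -0.1003  0.1136] (array([-0.2429,  0.7505,  0.875 , -0.0133,  2.1978,  1.5466]), True) ([0.0107, 0.0, -0.0122], [0.0, -0.0172, 0.0])
76 [ 0.5502 -0.1014  0.1144] (array([-0.2425,  0.808 ,  0.8063, -0.0146,  2.2614,  1.546 ]), True) ([0.0219, 0.0, -0.0236], [0.0001, -0.0339, 0.0])
79 [ 0.5549 -0.1024  0.1149] (array([-0.2422,  0.8673,  0.7349, -0.0161,  2.3258,  1.5452]), True) ([0.0341, 0.0, -0.0345], [0.0001, -0.0506, 0.0])
82 [ 0.5598 -0.1036  0.1151] (array([-0.2418,  0.9289,  0.6601, -0.0177,  2.3915,  1.5442]), True) ([0.0471, 0.0, -0.0449], [0.0001, -0.0672, 0.0001])
85 [ 0.5648 -0.1047  0.1151] (array([-0.2415,  0.9932,  0.5808, -0.0197,  2.4588,  1.5428]), True) ([0.0611, 0.0001, -0.0549], [0.0002, -0.0839, 0.0001])
88 [ 0.57   -0.1059  0.1147] (array([-0.2412,  1.0611,  0.4957, -0.0221,  2.5282,  1.5409]), True) ([0.0759, 0.0001, -0.0642], [0.0002, -0.1006, 0.0001])
90 [ 0.5734 -0.1067  0.1143] (array([-0.241 ,  1.109 ,  0.4347, -0.0241,  2.5763,  1.5392]), True) ([0.0863, 0.0001, -0.0702], [0.0002, -0.1117, 0.0001])
```

Request:
step_arm(commands=[[[0.0107,0,-0.0122],[0,-0.0172,0]],[[0.0219,0,-0.0236],[0,-0.0339,0]],[[0.0341,0,-0.0345],[0,-0.0506,0]],[[0.0471,0,-0.0449],[0,-0.0672,0]],[[0.0611,0,-0.0549],[0,-0.0839,0]],[[0.0759,0,-0.0642],[0,-0.1006,0]],[[0.0759,0,-0.0642],[0,-0.1006,0]]])

```text
clock: 12.82
ee_pos: [0.5701, -0.1059, 0.1155]
eef_rot: [-3.138, 0.945, -0.221]
force: [2.1, 0.3, 9.6]
opening: 0.043
```

```bash
python3 -c "
from tip import *
log()"; python3 colfit.py _t88 scene wrist; python3 -c "
from tip import *
log()"
```

```text
t 12.825 q [-0.241   1.0626  0.4924 -0.0229  2.5315  1.5401] p [ 0.5701 -0.1059  0.1155] r [-179.8066   54.152   -12.6395] F [2.1029 0.2654 9.5628] op 0.04298260403506905
scene elev 89.06283566224882 side 0.4479018738916681 foot(n,lat,z) [0.5925 0.0244 0.0379] top [0.5904 0.0254 0.1638] len 0.12597076592692186 npts 474 482
none
t 13.025 q [-0.241   1.0605  0.4951 -0.023   2.5293  1.5401] p [ 0.57   -0.1059  0.1155] r [-179.8151   54.0577  -12.6458] F [4.5702 0.0022 8.9047] op 0.04295376127516665
```

View pics/wrist_t88.png

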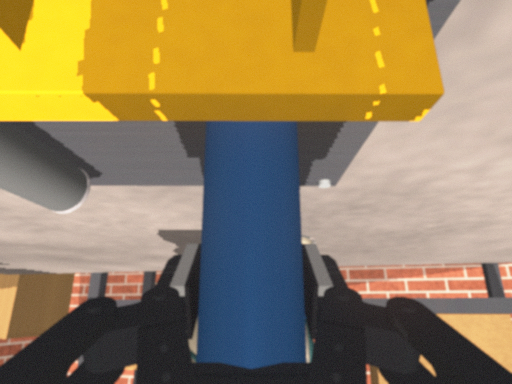

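```bash
python3 - <<'E'
from tip import *
s=log()
for th,(p,R) in zip([89,90],plan_tip(88.3,[89,90],s,.5921,.0127,gap=.0000,dz=.0003)):
    print(th,p,ok(p,R),rel(p,R,s))
E
```

```text
t 13.025 q [-0.241   1.0605  0.4951 -0.023   2.5293  1.5401] p [ 0.57   -0.1059  0.1155] r [-179.8151   54.0577  -12.6458] F [4.5702 0.0022 8.9047] op 0.04295376127516665
89 [ 0.5718 -0.1063  0.1157] (array([-0.2409,  1.0795,  0.4696, -0.0237,  2.548 ,  1.5395]), True) ([0.0033, 0.0, -0.0053], [0.0, -0.0039, 0.0])
90 [ 0.5736 -0.1067  0.1155] (array([-0.2408,  1.1037,  0.4385, -0.0247,  2.5723,  1.5386]), True) ([0.0073, 0.0, -0.0097], [0.0, -0.0094, 0.0])
```

Request:
step_arm(commands=[[[0.0033,0,-0.0053],[0,-0.0039,0]],[[0.0073,0,-0.0097],[0,-0.0094,0]],[[0.0073,0,-0.0097],[0,-0.0094,0]],[[0.0073,0,-0.0097],[0,-0.0094,0]]])

```text
clock: 13.52
ee_pos: [0.5734, -0.1066, 0.1153]
eef_rot: [-3.138, 0.974, -0.221]
force: [2.1, 0.6, 8.1]
opening: 0.0428
```

```bash
python3 -c "
from tip import *
log()"; python3 colfit.py _t90 scene top; python3 - <<'E'
import cv2;a=cv2.imread('pics/scene_t90.png')[120:290,130:300];b=cv2.imread('pics/top_t90.png')[120:290,240:410]
import numpy as np
cv2.imwrite('pics/c2.png',cv2.resize(np.hstack([a,b]),None,fx=2.3,fy=2.3,interpolation=cv2.INTER_CUBIC))
E
```

```text
t 13.525 q [-0.2407  1.104   0.439  -0.0249  2.5727  1.5385] p [ 0.5734 -0.1066  0.1153] r [-179.809    55.8219  -12.6349] F [2.1095 0.6248 8.1376] op 0.04276663100911709
scene elev 91.07469850378301 side 0.37383019154096747 foot(n,lat,z) [0.5931 0.0244 0.0367] top [0.5955 0.0252 0.1633] len 0.1265680232736191 npts 358 365
none
```

View pics/c2.png

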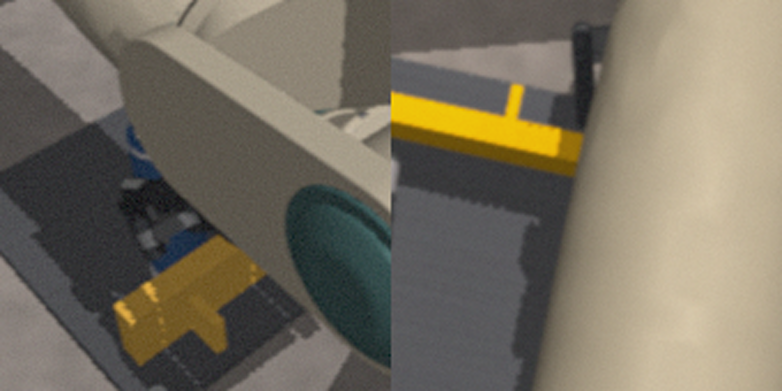

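Request:
step_arm(commands=[[[0.0019,0,-0.0028],[0,0,0]],[[0.0019,0,-0.0028],[0,0,0]]])

```text
clock: 13.98
ee_pos: [0.5739, -0.1067, 0.1153]
eef_rot: [-3.139, 0.977, -0.221]
force: [-2.3, 1.1, 8.2]
opening: 0.0429
```

Request:
step_arm(commands=[[[0.0019,0,-0.0028],[0,0,0]],[[0.0019,0,-0.0028],[0,0,0]]])

```text
clock: 14.22
ee_pos: [0.5745, -0.1069, 0.1154]
eef_rot: [-3.138, 0.979, -0.221]
force: [-7.2, 2.0, 9.3]
opening: 0.0429
```

Request:
step_arm(commands=[[[-0.0013,0,0.0012],[0,0,0]],[[-0.0013,0,0.0012],[0,0,0]]])

```text
clock: 14.48
ee_pos: [0.5743, -0.1068, 0.1153]
eef_rot: [-3.138, 0.977, -0.221]
force: [-3.6, 0.4, 8.1]
opening: 0.0424
```

Request:
step_arm(commands=[[[0,0,0],[0,0,0]],[[0,0,0],[0,0,0]],[[0,0,0],[0,0,0]],[[0,0,0],[0,0,0]],[[0,0,0],[0,0,0]]], claw=0, grip_force=20)

```text
clock: 15.1
ee_pos: [0.5746, -0.107, 0.1139]
eef_rot: [-3.139, 0.976, -0.221]
force: [-0.0, -0.2, -0.2]
opening: 0.0853
```

```bash
python3 - <<'E'
from tip import *
s=log(); P=np.array(s['ee_pos']);R=Ro.from_euler('xyz',s['eef_rot'])
for up in (.03,.06,.10,.13): 
  for dn in (0,-.0):
    p=P+[0,0,up]; print(up,ok(p,R)[1],rel(p,R,s))
# pull toward robot later
p=P+[-.1,0,.15];R2=R_of(-12.85,0);print(ok(p,R2),rel(p,R2,s))
E
python3 colfit.py _o wrist
```

```text
t 15.1 q [-0.2408  1.1128  0.4283 -0.0252  2.5765  1.5384] p [ 0.5746 -0.107   0.1139] r [-179.8278   55.9328  -12.6579] F [-0.0426 -0.1601 -0.2245] op 0.08526100036153546
0.03 True ([-0.0828, -0.0002, -0.056], [0.0, 0.0, 0.0])
0.03 True ([-0.0828, -0.0002, -0.056], [0.0, 0.0, 0.0])
0.06 True ([-0.1657, -0.0003, -0.112], [0.0, 0.0, 0.0])
0.06 True ([-0.1657, -0.0003, -0.112], [0.0, 0.0, 0.0])
0.1 False ([-0.2761, -0.0006, -0.1867], [0.0, 0.0, 0.0])
0.1 False ([-0.2761, -0.0006, -0.1867], [0.0, 0.0, 0.0])
0.13 False ([-0.359, -0.0007, -0.2427], [0.0, 0.0, 0.0])
0.13 False ([-0.359, -0.0007, -0.2427], [0.0, 0.0, 0.0])
(array([-0.2977, -0.063 ,  1.4512,  0.    ,  1.7534,  1.4974]), True) ([-0.5964, 0.073, -0.0109], [-0.0004, 0.3107, 0.0005])
none
```

View pics/wrist_o.png

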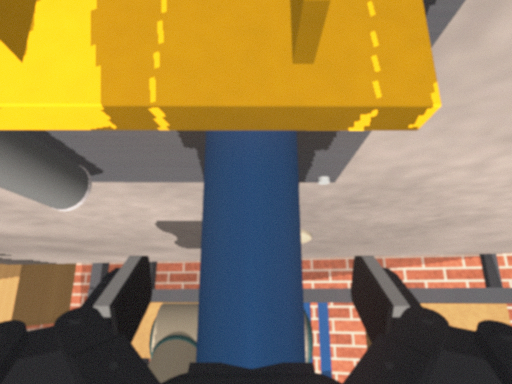

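Request:
step_arm(commands=[[[-0.028,0,-0.0187],[0,0,0]],[[-0.069,0,-0.0467],[0,0,0]],[[-0.124,0,-0.084],[0,0,0]],[[-0.179,0,-0.121],[0,0,0]],[[-0.179,0,-0.121],[0,0,0]]])

```text
clock: 15.82
ee_pos: [0.5751, -0.1073, 0.1817]
eef_rot: [-3.139, 0.971, -0.221]
force: [1.4, -0.3, 0.5]
opening: 0.0854
```

```bash
python3 - <<'E'
from tip import *
s=log(); P=np.array(s['ee_pos'])
for dx,up,t in ((-.02,.06,-35),(-.10,.15,0),(-.15,.15,15)):
    p=P+np.r_[n*-dx*-1,up]; R=R_of(-12.85,t); print(p,ok(p,R),rel(p,R,s))
snap('wrist','w5')
E
```

```text
t 15.825 q [-0.241   1.068   0.3639 -0.0305  2.6804  1.5323] p [ 0.5751 -0.1073  0.1817] r [-179.8434   55.6346  -12.6763] F [ 1.4129 -0.2688  0.485 ] op 0.08540786663004268
[ 0.5556 -0.1028  0.2417] (array([-0.243 ,  0.6637,  0.7219, -0.0154,  2.3667,  1.5445]), True) ([-0.2027, -0.0004, -0.0579], [-0.0002, 0.1146, 0.0005])
[ 0.4776 -0.085   0.3317] (array([-0.2523, -0.0597,  1.3142, -0.    ,  1.887 ,  1.5427]), True) ([-0.6009, -0.001, -0.0071], [-0.0003, 0.3091, 0.0005])
[ 0.4288 -0.0739  0.3317] (array([-0.2619, -0.4124,  1.6285,  0.0098,  1.6639,  1.5354]), True) ([-0.695, -0.0012, 0.1305], [-0.0004, 0.3924, 0.0004])
```

View pics/w5.png

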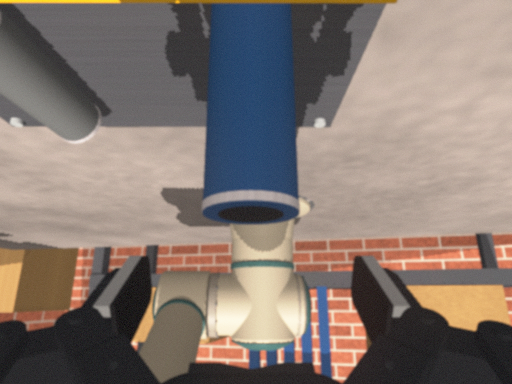

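Request:
step_arm(commands=[[[-0.1,0,-0.03],[0,0.05,0]],[[-0.2,0,-0.058],[0,0.1146,0]],[[-0.6,0,-0.007],[0,0.309,0]],[[-0.6,0,-0.007],[0,0.309,0]],[[-0.695,0,0.13],[0,0.392,0]],[[-0.695,0,0.13],[0,0.392,0]],[[-0.695,0,0.13],[0,0.392,0]],[[-0.695,0,0.13],[0,0.392,0]]])

```text
clock: 16.88
ee_pos: [0.4281, -0.074, 0.3299]
eef_rot: [-3.14, -0.26, -0.224]
force: [0.2, 0.9, -0.1]
opening: 0.0853
```

```bash
python3 -c "
from tip import *
log()"; python3 colfit.py _e scene top wrist; python3 fit.py top | tail -1;  python3 - <<'E'
import cv2;a=cv2.imread('pics/scene_e.png')[100:300,100:350];b=cv2.imread('pics/wrist_e.png')
cv2.imwrite('pics/c3.png',cv2.resize(a,None,fx=3,fy=3,interpolation=cv2.INTER_CUBIC))
E
```

```text
t 16.875 q [-0.264  -0.4142  1.6331  0.012   1.6625  1.5331] p [ 0.4281 -0.074   0.3299] r [-179.9062  -14.9218  -12.8228] F [ 0.1841  0.9152 -0.1017] op 0.08526186761215178
scene elev 89.95857577718542 side 0.01633672228709752 foot(n,lat,z) [0.5938 0.0246 0.0415] top [0.5937 0.0246 0.1638] len 0.12233714892069714 npts 1446 1768
top elev 90.1917880912335 side 0.24967726651032787 foot(n,lat,z) [0.5927 0.0241 0.0651] top [0.593  0.0246 0.1658] len 0.10069002250728476 npts 693 1254
none
  grey_column ang -7.192584787819779 z 0.03543351163282498 rms 0.001113784160408931 ends [0.4772 0.0877] [0.6245 0.0691] len 0.14854144231510868 mid [0.5508 0.0784]
```

View pics/c3.png

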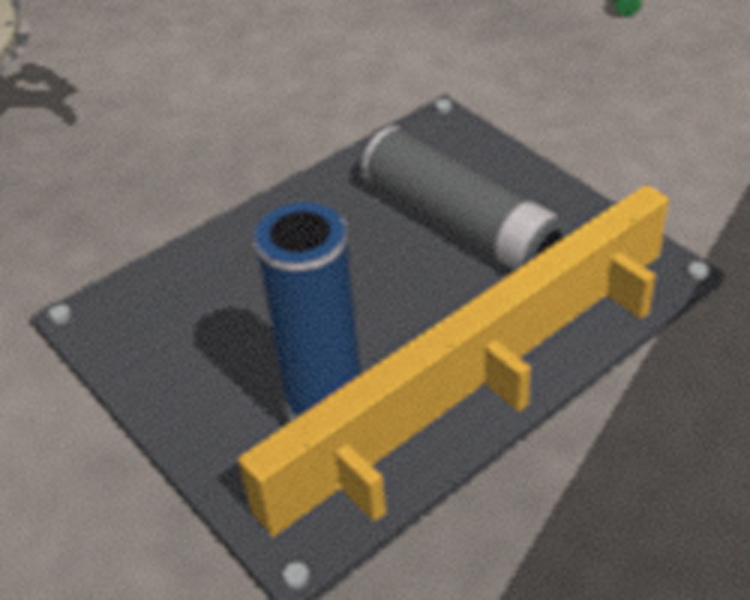

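View pics/wrist_e.png

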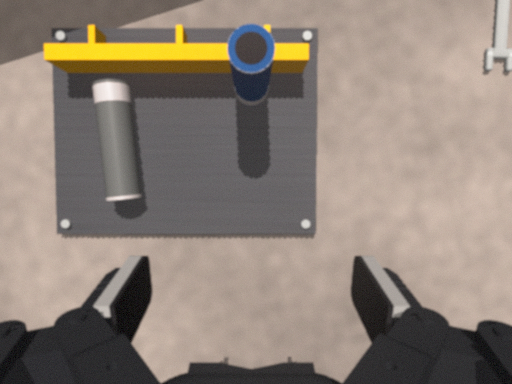

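```bash
python3 -c "
from rig import bot
print(bot.close_job())"
```

```text
the job is handed in; nothing more can be done
None
```

The blue column is standing on its foot against the yellow stop and released. The grey column was not moved, and I handed the job in at about 17 s.

- **What I did:** I gripped the column about 35 mm from its top end, squared it to the stop and slid it about 34 mm until the foot butted. That showed as roughly 17 N against the tool, and the top camera put the foot at the face. I then backed off about 1 mm and tipped it up in stages of 10 to 20°, letting the foot edge slide back along the plate. Finally I nudged it against the stop, opened the gripper and retreated.
- **Last checks:** The scene and top cameras gave an elevation of 90.0° and 90.2°. The top camera put the axis 22 mm from the stop face, which is flush. The grey column measured within 0.5 mm of where it started. The tool read about zero force and was well clear.
- **Doubtful point:** Near 30° elevation the vertical force was −5.9 N, about the column's whole weight. The foot may have been up to about 1 mm off the plate for a moment. I lowered 2 mm until contact showed, and kept light downward pressure from there on.
- **Disagreements:** The scene camera places things 1 to 2 mm further towards the stop than the top camera does. The detector missed the blue column in the last wrist picture, but by eye that picture shows it upright at the stop.

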